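# Show a clamped bolt's head to the inspection camera

## Task

Pull the red plunger knob of the holding jig straight out to its stop, where it stays, then lift the bolt out of its saddles and hold it up to the inspection camera: in the air, its hexagon head pointing straight into the lens along the line of sight, the face of the head centred 8 cm in front of the glass. Finish still holding it there, motionless, without putting it down or letting go. Do not touch the camera or its stand, and leave the bearing, the padlock and the small spanner where they lie.

Things in the scene. Friction and masses are not known exactly. Their poses are not given: they have to be found in the camera images.
- jig: holding jig, fixed: alloy plate 175x64x10 mm (x -122..54), two dark saddles, blue housing. Origin on the bench under the bolt's middle; +x along the bolt to its head, away from the knob; z up. Saddles 28 mm wide, top z 49, at x -42..-36 and 29..34; open upward, they carry the shank, axis at z 45 over the bench, 1 mm play each side. Housing x -108..-76, 34 wide, top z 70.
- plunger (a joint): travel of the plunger, m, along the jig's -x. 0 = home: its tongue (10 mm wide, z 53..58 mm) reaches 8 mm over the bolt's tail end, 2 mm above the shank, and keeps it in. 0.024 = out at its stop, bolt free. A spring (2 to 3 N) draws it home, a friction brake (4.5 N) outweighs the spring: it takes 6 to 8 N to pull and stays where it is left.
- knob_grip (a point): grip point on the axis of the red knob, upright and round, 16 mm thick, from 42 to 85 mm above the bench; the point is 65 mm above the bench, 37 mm behind the housing when home, and moves with the plunger. Free on both sides and above.
- bolt: loose steel hex bolt with a nut, 88 mm long, 0.09 kg. Long axis = its y, hexagon head at +y; origin at mid length, 9 mm off the axis (below it at the start). Shank 12 mm thick; head y 36..44 mm, 21 mm across; nut y -30..-19, 21 across. From y -19 to +29 the shank is free to be gripped from above (jig plate 35 mm below the axis).
- bolt_head (a point): centre of the outer face of the bolt's head, on the bolt's axis
- bolt_tail (a point): centre of the threaded end of the bolt, on the bolt's axis, 88 mm from bolt_head
- camera_stand: stand of the inspection camera, fixed: round dark foot 100 mm in diameter, steel post 16 mm in diameter and 344 mm high. Origin under the foot's centre. The camera hangs on the robot's side of the post, at a height that differs from start to start.
- lens (a point): centre of the camera's lens glass, which is in the middle of a light ring 48 mm in diameter. The point's -x axis is the viewing direction, about 20 degrees (0.35 rad) below level; +x goes back into the camera; y level. The grey camera body, 44 mm square, ends 73 mm behind the glass.
- focus (a point): the point 80 mm in front of the lens glass on the lens's axis (at -80 mm on the lens's x), where the face of the bolt's head belongs; same axes as the lens; nothing is there
- bearing: bystander, loose: steel ball bearing 53 mm across, 16 mm high; origin under its centre
- padlock: bystander, loose: brass padlock 75 x 45 x 20 mm; origin under its centre
- spanner_small: bystander, loose: small flat spanner 165 x 29 x 6 mm, along its y; origin under its centre
There are look-alikes about, which are no part of the job. Of the things that look like the bolt, the smallest one is meant.

How it is judged (in metres and radians):
On the way, in this order (a step that is already met when the one before it is completed fails the run):
1. the plunger is out at its stop, the bolt still in its saddles (value of joint plunger above 0.021 m and distance of each of bolt_head, bolt_tail from where it was at the start of the episode below 0.012 m), for 0.2 s.
2. the bolt is lifted clear of the jig by the gripper (height (world z) of each of bolt_head, bolt_tail above 0.09 m and contact force between bolt and jig below 0.1 N and contact force between bolt and the fingers above 1 N), for 0.2 s.
At the end, for the whole second after the job is handed in: Gripper holds the bolt still in the air, touching nothing else: face of the head within 20 mm of the point 80 mm before the lens glass on its axis, bolt within 0.2 rad of that axis, head towards the lens; plunger still out (over 20 mm) (distance between bolt_head and focus below 0.02 m and angle between the y axis of bolt and the x axis of lens, either way round below 0.2 rad and distance between bolt_tail and lens above 0.13 m and height (world z) of bolt_tail above 0.1 m and contact force between bolt and the fingers above 1 N and contact force between bolt and jig below 0.1 N and contact force between bolt and camera_stand below 0.1 N and linear speed of bolt below 0.03 m/s and value of joint plunger above 0.02 m); the arm keeps its last pose, push and grip.
It fails at once if the camera or its stand is touched (contact force between any of the arm, the fingers, bolt and camera_stand above 1 N).
It fails at once if the bearing, padlock or small spanner is shifted by more than 25 mm (distance of any of bearing, padlock, spanner_small from where it was at the start of the episode above 0.025 m).
It also fails if it takes over 45 s, if anything falls off the work surface, if the arm or the gripper's body presses on something with over 40 N, if the wrist force passes 120 N, or if a joint passes its speed limit or range.

## Robot

A 7-joint arm with a two-finger parallel gripper is mounted at the origin on a cart in front of the work surface, level with it; the furniture and walls round the work are solid. World frame = base frame: x ahead of the robot, y to its left, z up, the work surface at z = 0. Lengths are in m, angles in degrees, forces in N, time in s.
With the tool pointing down it reaches from about 0.425 to 0.875 m from the base axis. Payload 4.7 kg.
Tool frame: the origin (TCP) lies between the finger pads; the fingertips stand 8 mm ahead of it and the grasp point (between the pads) lies 11 mm behind it (env.tip_extent is the distance from the TCP to the fingertips, in m); z points along the fingers, y is the line along which they close (so a half turn about z gives the same grasp; the last joint's range is limited). The gripper opens to 87 mm and grips with 3 to 60 N. Pads are 19 mm wide; open, the fingers measure 117 mm over their backs; the gripper's body (75 mm by 190 mm) begins 51 mm behind the grasp point.
Start: joints at [70.136, 18.392, -4.016, 83.108, 1.295, 78.541, -3.26], TCP at [0.229, -0.608, 0.231] pointing down, gripper open.
Joint ranges: [-163.93, 163.93], [-17.29, 119.83], [-79.2, 71.16], [3.27, 140.29], [-89.18, 269.18], [5.43, 117.66], [-154.24, 154.24]. Speed limits (degrees/s): [147.25, 147.25, 180, 180, 180, 180, 180].

## Interface

Orientations are given as [roll, pitch, yaw] about the fixed x, y, z axes, in that order (R = Rz(yaw) Ry(pitch) Rx(roll)).
In Python, from cell import sensors, vision, workorder, env gives the robot as it stands.
- The arm moves only by the tool drive_tool, never from a script. Its argument "moves" is a list of rows, each an object of numbers: "x", "y", "z": the shift along the tool's x, y, z in mm; "rx", "ry", "rz": the turn, a rotation vector about the tool's x, y, z in rad; "fingers": the closure, from -1 (fully open) to 1 (shut). In form: [{"x": .., "y": .., "z": .., "rx": .., "ry": .., "rz": .., "fingers": ..}, ...]. A call has 1 to 20 rows; each row is the pose to reach, as a shift and turn from the pose commanded when the call began, along the tool's axes at that moment; what a row does not reach only later rows make up. A row lasts 1/8 s, in which the tool goes at most 62.5 mm and 10.7 degrees, less where a joint would pass 70% of its speed; a pose out of reach is approached as far as the arm can. A call with a gripper value outside its range is refused whole. The fingers move at their own pace and stop on an object; "force" is the grip in N (left out, the last holds). Time passes only in rows, so rows that repeat a pose let the fingers close. It gives the time, the measured TCP pose, the force, the opening and the grip force at its end, in the units of the state.
- sensors.get_obs(): the state, without advancing time (a new reading comes with each control period).
- vision.read_camera(name): name is "scene" or "top" or "wrist"; returns a dict with "image" (420x560x3 uint8, red, green, blue), "fx", "fy", "cx", "cy" (pixels), "R" (3x3) and "t" (3): a world point X has camera coordinates R X + t. Camera axes: x right, y down, z forward; pixel columns grow to the right and rows downward; lengths in m; the calibration is good to about 2 mm. A picture is of the moment at which its call begins. There is no depth.
- workorder.sign_off(): hands the job in; it is judged then, once.
The state is a dict: "time_s": time; "qpos": joint angles; "joint_velocities": joint speeds; "effort": joint torques, N m; "tool_pos": TCP position; "tool_rot": TCP orientation; "force": force on the tool from outside, world axes, zero at the start; "wrist_torque": the same for the moment, N m; "grip_width": finger opening in m; "grasp_force": force on a finger pad.
Only numpy, scipy, OpenCV 4.12 (cv2) and the standard library are available. Lean on these libraries where they do the work, as an engineer would, in place of code of your own. Each camera call takes 0.05 s, during which the arm holds its last target. There are 200 camera calls.

## Working session

There is one attempt and no reset: what is moved stays moved. The work goes in short steps, Python scripts to look and compute and a tool call to move; the robot and the scene stay as the last step left them, time stands still between calls to the robot, and variables do not carry over. Pictures are saved under pics/ and viewed, at most 10 in all, crops included, and the job is handed in when it is done.

Besides the shell and the picture viewer there is one more tool, called as name(argument=value, ...), one argument or row to a line, values as JSON. drive_tool: Moves the arm, as the interface text tells. Its arguments: {"type":"object","properties":{"moves":{"type":"array"},"force":{"type":"number"}},"required":["moves"]}

```bash
mkdir -p pics; ls
cat > h.py <<'E'
import numpy as np, cv2
from scipy.spatial.transform import Rotation as Ro
from cell import sensors, vision, workorder, env
def cam(n,fn=None):
    c=vision.read_camera(n)
    np.savez(f'pics/{fn or n}.npz',**c)
    if fn: cv2.imwrite(f'pics/{fn}.png',c['image'][:,:,::-1])
    return c
def load(fn): return dict(np.load(f'pics/{fn}.npz'))
def ray(c,u,v):
    R,t=np.array(c['R']),np.array(c['t'])
    d=R.T@np.array([(u-c['cx'])/c['fx'],(v-c['cy'])/c['fy'],1]); return -R.T@t,d/np.linalg.norm(d)
def plane(c,u,v,z):
    o,d=ray(c,u,v); return o+d*(z-o[2])/d[2]
def tri(*obs):
    A=np.zeros((3,3));b=np.zeros(3);L=[]
    for c,u,v in obs:
        o,d=ray(c,u,v);P=np.eye(3)-np.outer(d,d);A+=P;b+=P@o;L.append((o,P))
    x=np.linalg.solve(A,b); return x,[float(np.linalg.norm(P@(x-o))) for o,P in L]
def proj(c,X):
    p=np.array(c['R'])@X+c['t']; return c['fx']*p[0]/p[2]+c['cx'],c['fy']*p[1]/p[2]+c['cy']
E
python3 - <<'E'
from h import *
np.set_printoptions(precision=3,suppress=True)
for n in ('scene','top','wrist'):
    c=cam(n,n+'1'); print(n,c['fx'],c['cx'],c['cy'],-np.array(c['R']).T@c['t'],np.array(c['R'])[2])
o=sensors.get_obs(); print(o)
E
```

```text
pics
scene 380.8841980796881 281.0760715308862 208.11285453739217 [0.029 0.369 0.831] [ 0.579 -0.415 -0.701]
top 398.5758938191601 282.7835603582785 212.08043486525096 [ 0.331 -0.009  1.21 ] [ 0.213 -0.    -0.977]
wrist 315.05734004096774 279.1850293667448 210.71913656290218 [ 0.308 -0.577  0.384] [-0.284 -0.105 -0.953]
{'time_s': 0.15, 'qpos': array([70.135, 18.433, -4.017, 83.158,  1.296, 78.541, -3.261]), 'joint_velocities': array([-0.005, -0.139,  0.017, -0.29 ,  0.037,  0.014, -0.066]), 'effort': array([  0.   , -49.179,  -0.404, -31.288,  -0.064,   0.04 ,   0.   ]), 'tool_pos': array([ 0.229, -0.608,  0.23 ]), 'tool_rot': array([-179.914,    0.006,   20.676]), 'force': array([-0.675,  1.311, -0.243]), 'wrist_torque': array([-0.023, -0.038,  0.015]), 'grasp_force': 0.0, 'grip_width': 0.08703721764729126}
```

View pics/scene1.png

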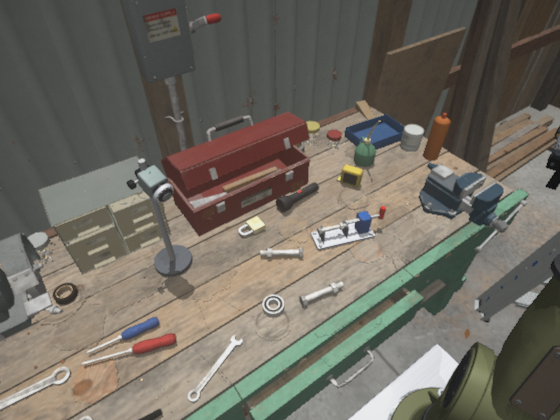

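View pics/top1.png

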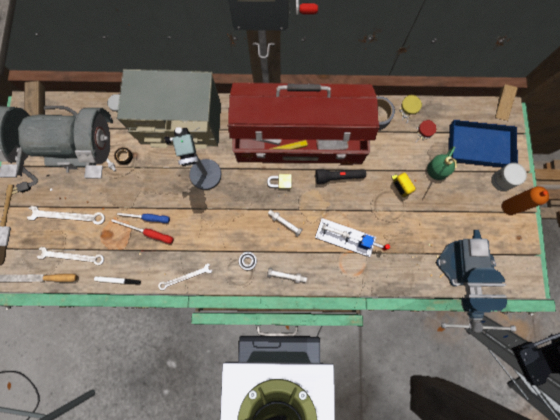

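The jig shows in scene at (345,235), knob (382,212); in top at (347,237), knob (387,247). The stand's foot is at top (205,174), the camera at top (183,145) / scene (155,185). I'll zoom in.

Run:
```python
from h import *
s=cv2.imread('pics/scene1.png');t=cv2.imread('pics/top1.png')
f=lambda im,x,y,w,h,k:cv2.resize(im[y:y+h,x:x+w],None,fx=k,fy=k,interpolation=cv2.INTER_CUBIC)
a=f(s,305,195,100,75,4);b=f(t,305,205,100,75,4);c=f(s,115,150,100,75,4);d=f(t,150,115,100,75,4)
cv2.imwrite('pics/z1.png',np.vstack([np.hstack([a,b]),np.hstack([c,d])]))
```

```text
(no output)
```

View pics/z1.png

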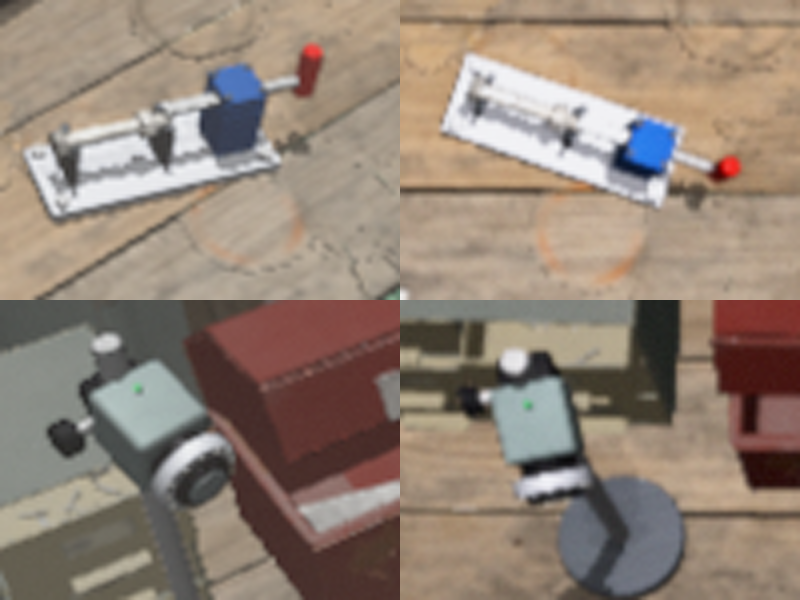

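The zoom shows the jig's plate corners, housing, knob top, bolt with its head end left, the lens ring, and the post's top cap. Now I'll triangulate them.

Run:
```python
from h import *
np.set_printoptions(precision=4,suppress=True)
s=load('scene1');t=load('top1')
S=lambda u,v:(s,305+u/4-.4,195+v/4-.4); T=lambda u,v:(t,305+(u-400)/4-.4,205+v/4-.4)
S2=lambda u,v:(s,115+u/4-.4,150+(v-300)/4-.4); T2=lambda u,v:(t,150+(u-400)/4-.4,115+(v-300)/4-.4)
for n,a,b in [('knobtop',S(313,50),T(730,165)),('housetop',S(236,80),T(653,140)),('plate farL',S(25,150),T(467,55)),('plate nearL',S(57,215),T(442,132)),('plate nearR',S(282,160),T(660,207)),
 ('lens',S2(205,482),T2(555,488)),('posttop',S2(107,343),T2(514,360)),('green',S2(139,390),T2(529,406)),
 ('bolthead',S(62,138),T(476,90))]:
    print(n,*tri(a,b))
for u,v in [(467,55),(442,132),(660,207),(685,130)]: print('plate z10',plane(*T(u,v),.01))
print('housing',plane(*T(653,140),.07),'knob',plane(*T(730,165),.085))
print('foot',plane(*T2(620,537),.012))
```

```text
knobtop [ 0.4827 -0.306   0.0859] [3.993424601740126e-06, 3.993424601844969e-06]
housetop [ 0.5027 -0.2553  0.069 ] [0.0004219902280136078, 0.0004219902280136449]
plate farL [ 0.5746 -0.1273  0.0128] [2.2520633052161613e-05, 2.2520633052210256e-05]
plate nearL [ 0.5149 -0.1079  0.0125] [5.141094893295879e-05, 5.1410948932951854e-05]
plate nearR [ 0.4603 -0.2711  0.0135] [0.00028127113708907055, 0.00028127113708923285]
lens [0.6563 0.2227 0.2824] [0.0013336944051440083, 0.0013336944051438992]
posttop [0.7131 0.237  0.345 ] [6.331916131358464e-05, 6.331916131356626e-05]
green [0.6934 0.2322 0.3244] [0.0003743636552995729, 0.0003743636552993591]
bolthead [ 0.54   -0.1294  0.0553] [0.00027566102100584595, 0.0002756610210059714]
plate z10 [ 0.5752 -0.1276  0.01  ]
plate z10 [ 0.5152 -0.1082  0.01  ]
plate z10 [ 0.4604 -0.272   0.01  ]
plate z10 [ 0.5192 -0.293   0.01  ]
housing [ 0.5022 -0.2554  0.07  ] knob [ 0.4828 -0.3062  0.085 ]
foot [0.7124 0.2381 0.012 ]
```

drive_tool(
  moves=[
    {"z":-50},
    {"z":-90},
    {"x":50,"y":-28,"z":-90,"rz":-0.13},
    {"x":100,"y":-56,"z":-90,"rz":-0.26},
    {"x":150,"y":-84,"z":-90,"rz":-0.39},
    {"x":200,"y":-112,"z":-90,"rz":-0.52},
    {"x":250,"y":-140,"z":-90,"rz":-0.65},
    {"x":300,"y":-168,"z":-90,"rz":-0.78},
    {"x":343,"y":-192,"z":-90,"rz":-0.888},
    {"x":343,"y":-192,"z":-40,"rz":-0.888},
    {"x":343,"y":-192,"z":10,"rz":-0.888},
    {"x":343,"y":-192,"z":10,"rz":-0.888},
  ],
)

```text
invalid input at $.moves[0]: expected keys x, y, z, rx, ry, rz, fingers
```

Run:
```python
from h import *
np.set_printoptions(precision=4,suppress=True)
c=cam('wrist','w2'); o=sensors.get_obs(); print(o['tool_pos'],o['tool_rot'],o['qpos'],o['time_s'],-c['R'].T@c['t'])
J=np.array([.528,-.169,0]);u=np.array([np.cos(np.radians(71.6)),np.sin(np.radians(71.6)),0]);k=np.array([0,0,1])
for n,x,z in [('knob',-145,85),('house',-92,70),('head',44,45),('tail',-44,45),('mid',0,51)]: print(n,proj(c,J+u*x/1e3+k*z/1e3))
cv2.imwrite('pics/w2b.png',cv2.resize(c['image'][:,:,::-1],(800,600),interpolation=cv2.INTER_CUBIC))
```

```text
[ 0.2293 -0.6079  0.2299] [-179.9329    0.0046   20.6724] [70.1353 18.4232 -4.0153 83.1487  1.295  78.5404 -3.2612] 0.2 [ 0.3076 -0.5773  0.3844]
knob (np.float64(-10.930970336144696), np.float64(-302.3743382819528))
house (np.float64(-66.28569777011808), np.float64(-346.2866784543683))
head (np.float64(-227.9795227450311), np.float64(-485.7461898306788))
tail (np.float64(-95.57446020766116), np.float64(-360.75049028121003))
mid (np.float64(-171.0737947825362), np.float64(-435.17936068169746))
```

View pics/w2b.png

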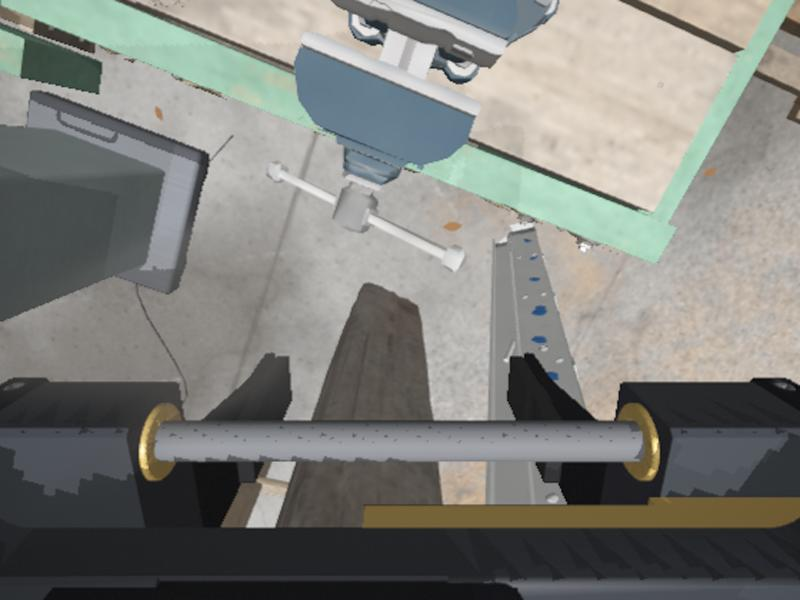

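The call was refused because every key is needed, so the picture is still from the start pose: vise ahead, fingers at (250,440) and (540,440). I'll repeat the move with full rows.

drive_tool(
  moves=[
    {"x":0,"y":0,"z":-50,"rx":0,"ry":0,"rz":0,"fingers":-1},
    {"x":0,"y":0,"z":-90,"rx":0,"ry":0,"rz":0,"fingers":-1},
    {"x":50,"y":-28,"z":-90,"rx":0,"ry":0,"rz":-0.13,"fingers":-1},
    {"x":100,"y":-56,"z":-90,"rx":0,"ry":0,"rz":-0.26,"fingers":-1},
    {"x":150,"y":-84,"z":-90,"rx":0,"ry":0,"rz":-0.39,"fingers":-1},
    {"x":200,"y":-112,"z":-90,"rx":0,"ry":0,"rz":-0.52,"fingers":-1},
    {"x":250,"y":-140,"z":-90,"rx":0,"ry":0,"rz":-0.65,"fingers":-1},
    {"x":300,"y":-168,"z":-90,"rx":0,"ry":0,"rz":-0.78,"fingers":-1},
    {"x":343,"y":-192,"z":-90,"rx":0,"ry":0,"rz":-0.888,"fingers":-1},
    {"x":343,"y":-192,"z":-40,"rx":0,"ry":0,"rz":-0.888,"fingers":-1},
    {"x":343,"y":-192,"z":10,"rx":0,"ry":0,"rz":-0.888,"fingers":-1},
    {"x":343,"y":-192,"z":10,"rx":0,"ry":0,"rz":-0.888,"fingers":-1},
  ],
)

```text
time_s: 1.7
tool_pos: [0.4799, -0.3061, 0.2165]
tool_rot: [-179.5, -0.1, 71.6]
force: [-1.0, -0.1, 1.7]
grip_width: 0.0875
grasp_force: 0.0
```

Run:
```python
from h import *
np.set_printoptions(precision=4,suppress=True)
c=cam('wrist','w2'); o=sensors.get_obs(); print(o['tool_pos'],o['tool_rot'],o['qpos'],o['time_s'],-c['R'].T@c['t'])
J=np.array([.528,-.169,0]);u=np.array([np.cos(np.radians(71.6)),np.sin(np.radians(71.6)),0]);k=np.array([0,0,1])
for n,x,z in [('knob',-145,85),('house',-92,70),('head',44,45),('tail',-44,45),('mid',0,51)]: print(n,np.array(proj(c,J+u*x/1e3+k*z/1e3))*800/560)
cv2.imwrite('pics/w2b.png',cv2.resize(c['image'][:,:,::-1],(800,600),interpolation=cv2.INTER_CUBIC))
```

```text
[ 0.4817 -0.3071  0.2197] [-179.8282   -0.0471   71.5428] [ 50.0993  10.6007 -22.847   94.7133   4.2071  75.7155   8.0936] 1.75 [ 0.5075 -0.2264  0.3714]
knob [404.6819 292.4413]
house [404.9095 208.9125]
head [405.6169 -17.3443]
tail [405.0448 133.4501]
mid [405.3628  59.4945]
```

View pics/w2b.png

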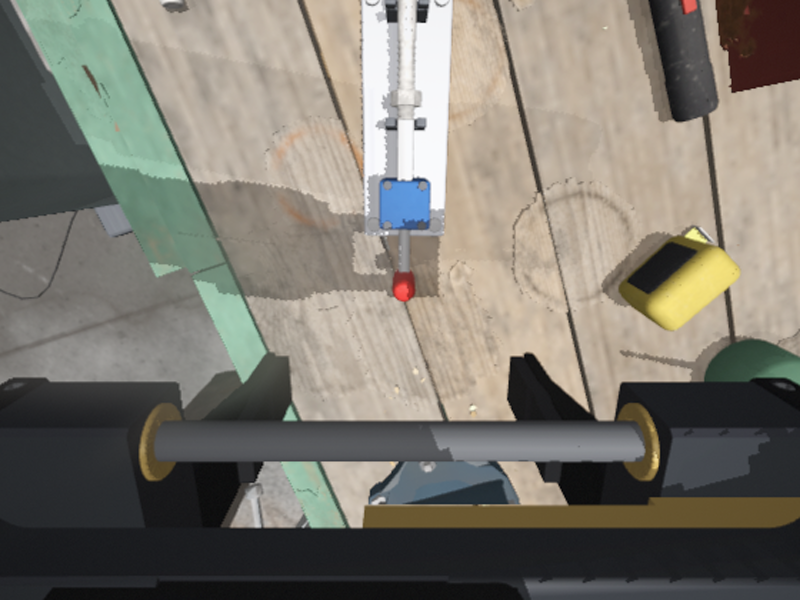

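The knob (404,286) and housing (405,204) lie within about 3 mm of the prediction, and the lateral fit is exact. Descending and gripping.

drive_tool(
  moves=[
    {"x":1,"y":0,"z":50,"rx":0,"ry":0,"rz":0,"fingers":-1},
    {"x":1,"y":0,"z":100,"rx":0,"ry":0,"rz":0,"fingers":-1},
    {"x":1,"y":0,"z":140,"rx":0,"ry":0,"rz":0,"fingers":-1},
    {"x":1,"y":0,"z":165,"rx":0,"ry":0,"rz":0,"fingers":-1},
    {"x":1,"y":0,"z":165,"rx":0,"ry":0,"rz":0,"fingers":-1},
    {"x":1,"y":0,"z":165,"rx":0,"ry":0,"rz":0,"fingers":1},
    {"x":1,"y":0,"z":165,"rx":0,"ry":0,"rz":0,"fingers":1},
    {"x":1,"y":0,"z":165,"rx":0,"ry":0,"rz":0,"fingers":1},
    {"x":1,"y":0,"z":165,"rx":0,"ry":0,"rz":0,"fingers":1},
    {"x":1,"y":0,"z":165,"rx":0,"ry":0,"rz":0,"fingers":1},
    {"x":1,"y":0,"z":165,"rx":0,"ry":0,"rz":0,"fingers":1},
  ],
  force=45,
)

```text
time_s: 3.12
tool_pos: [0.4828, -0.3065, 0.0555]
tool_rot: [-180.0, 0.0, 71.6]
force: [0.1, 0.1, 0.4]
grip_width: 0.0351
grasp_force: 0.0
```

Fingers still closing.

drive_tool(
  moves=[
    {"x":0,"y":0,"z":0,"rx":0,"ry":0,"rz":0,"fingers":1},
    {"x":0,"y":0,"z":0,"rx":0,"ry":0,"rz":0,"fingers":1},
    {"x":0,"y":0,"z":0,"rx":0,"ry":0,"rz":0,"fingers":1},
    {"x":0,"y":0,"z":0,"rx":0,"ry":0,"rz":0,"fingers":1},
    {"x":0,"y":0,"z":0,"rx":0,"ry":0,"rz":0,"fingers":1},
  ],
)

```text
time_s: 3.75
tool_pos: [0.4819, -0.3062, 0.0553]
tool_rot: [-179.9, -0.0, 71.5]
force: [-5.6, 1.7, 4.0]
grip_width: 0.0145
grasp_force: 45.0
```

drive_tool(
  moves=[
    {"x":-4,"y":0,"z":0,"rx":0,"ry":0,"rz":0,"fingers":1},
    {"x":-8,"y":0,"z":0,"rx":0,"ry":0,"rz":0,"fingers":1},
    {"x":-12,"y":0,"z":0,"rx":0,"ry":0,"rz":0,"fingers":1},
    {"x":-16,"y":0,"z":0,"rx":0,"ry":0,"rz":0,"fingers":1},
    {"x":-20,"y":0,"z":0,"rx":0,"ry":0,"rz":0,"fingers":1},
    {"x":-23,"y":0,"z":0,"rx":0,"ry":0,"rz":0,"fingers":1},
    {"x":-25,"y":0,"z":0,"rx":0,"ry":0,"rz":0,"fingers":1},
    {"x":-25,"y":0,"z":0,"rx":0,"ry":0,"rz":0,"fingers":1},
    {"x":-25,"y":0,"z":0,"rx":0,"ry":0,"rz":0,"fingers":1},
  ],
)

```text
time_s: 4.88
tool_pos: [0.475, -0.3262, 0.0553]
tool_rot: [-179.8, -0.3, 71.7]
force: [-3.8, 7.6, 6.3]
grip_width: 0.0152
grasp_force: 45.0
```

drive_tool(
  moves=[
    {"x":-2,"y":0,"z":0,"rx":0,"ry":0,"rz":0,"fingers":1},
    {"x":-4,"y":0,"z":0,"rx":0,"ry":0,"rz":0,"fingers":1},
    {"x":-6,"y":0,"z":0,"rx":0,"ry":0,"rz":0,"fingers":1},
    {"x":-8,"y":0,"z":0,"rx":0,"ry":0,"rz":0,"fingers":1},
    {"x":-8,"y":0,"z":0,"rx":0,"ry":0,"rz":0,"fingers":1},
    {"x":-8,"y":0,"z":0,"rx":0,"ry":0,"rz":0,"fingers":1},
  ],
)

```text
time_s: 5.62
tool_pos: [0.4746, -0.3276, 0.0552]
tool_rot: [-179.7, -0.7, 71.9]
force: [-2.4, 19.4, 8.7]
grip_width: 0.0146
grasp_force: 45.0
```

The force is rising to 19 N, so it is at the stop. Releasing, rising and looking.

drive_tool(
  moves=[
    {"x":0,"y":0,"z":0,"rx":0,"ry":0,"rz":0,"fingers":-1},
    {"x":0,"y":0,"z":0,"rx":0,"ry":0,"rz":0,"fingers":-1},
    {"x":0,"y":0,"z":0,"rx":0,"ry":0,"rz":0,"fingers":-1},
    {"x":0,"y":0,"z":0,"rx":0,"ry":0,"rz":0,"fingers":-1},
    {"x":0,"y":0,"z":0,"rx":0,"ry":0,"rz":0,"fingers":-1},
    {"x":0,"y":0,"z":0,"rx":0,"ry":0,"rz":0,"fingers":-1},
    {"x":0,"y":0,"z":-40,"rx":0,"ry":0,"rz":0,"fingers":-1},
    {"x":0,"y":0,"z":-90,"rx":0,"ry":0,"rz":0,"fingers":-1},
    {"x":20,"y":0,"z":-140,"rx":0,"ry":0,"rz":0,"fingers":-1},
    {"x":55,"y":0,"z":-180,"rx":0,"ry":0,"rz":0,"fingers":-1},
    {"x":80,"y":0,"z":-200,"rx":0,"ry":0,"rz":0,"fingers":-1},
    {"x":80,"y":0,"z":-200,"rx":0,"ry":0,"rz":0,"fingers":-1},
    {"x":80,"y":0,"z":-200,"rx":0,"ry":0,"rz":0,"fingers":-1},
  ],
)

```text
time_s: 7.25
tool_pos: [0.4968, -0.263, 0.2545]
tool_rot: [-179.9, 0.0, 71.5]
force: [-0.2, 0.0, 0.0]
grip_width: 0.087
grasp_force: 0.0
```

Run:
```python
from h import *
np.set_printoptions(precision=4,suppress=True)
c=cam('wrist','w3'); o=sensors.get_obs(); print(o['tool_pos'],o['tool_rot'],o['time_s'])
J=np.array([.528,-.169,0]);u=np.array([np.cos(np.radians(71.6)),np.sin(np.radians(71.6)),0]);k=np.array([0,0,1])
for n,x,z in [('knob home',-145,85),('knob out',-169,85),('house',-92,70),('head',44,45),('tail',-44,45),('sad',-39,49),('sad',31.5,49)]: print(n,np.array(proj(c,J+u*x/1e3+k*z/1e3))*800/560)
cv2.imwrite('pics/w3b.png',cv2.resize(c['image'][:,:,::-1],(800,600),interpolation=cv2.INTER_CUBIC))
```

```text
[ 0.4965 -0.2633  0.2541] [-179.8661    0.0257   71.4339] 7.3
knob home [399.7413 335.169 ]
knob out [399.7654 363.4098]
house [399.689  263.8783]
head [399.5428  74.4647]
tail [399.6462 197.4463]
sad [399.6389 191.312 ]
sad [399.5557  92.3811]
```

View pics/w3b.png

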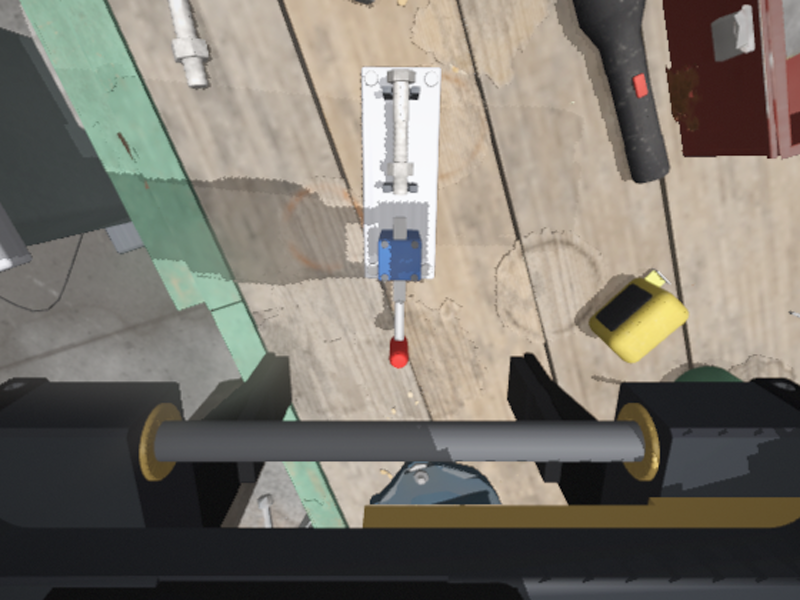

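The knob is out (399,359, where "out" was predicted after the same 4 px offset). The tongue is clear and the bolt lies on column 400, from (400,70) to (400,193). Going to grasp it.

drive_tool(
  moves=[
    {"x":50,"y":0,"z":20,"rx":0,"ry":0,"rz":0,"fingers":-1},
    {"x":95,"y":0,"z":60,"rx":0,"ry":0,"rz":0,"fingers":-1},
    {"x":104,"y":0,"z":110,"rx":0,"ry":0,"rz":0,"fingers":-1},
    {"x":104,"y":0,"z":160,"rx":0,"ry":0,"rz":0,"fingers":-1},
    {"x":104,"y":0,"z":200,"rx":0,"ry":0,"rz":0,"fingers":-0.3},
    {"x":104,"y":0,"z":220,"rx":0,"ry":0,"rz":0,"fingers":-0.3},
    {"x":104,"y":0,"z":220,"rx":0,"ry":0,"rz":0,"fingers":1},
    {"x":104,"y":0,"z":220,"rx":0,"ry":0,"rz":0,"fingers":1},
    {"x":104,"y":0,"z":220,"rx":0,"ry":0,"rz":0,"fingers":1},
    {"x":104,"y":0,"z":220,"rx":0,"ry":0,"rz":0,"fingers":1},
    {"x":104,"y":0,"z":220,"rx":0,"ry":0,"rz":0,"fingers":1},
    {"x":104,"y":0,"z":220,"rx":0,"ry":0,"rz":0,"fingers":1},
    {"x":104,"y":0,"z":220,"rx":0,"ry":0,"rz":0,"fingers":1},
    {"x":104,"y":0,"z":220,"rx":0,"ry":0,"rz":0,"fingers":1},
    {"x":104,"y":0,"z":220,"rx":0,"ry":0,"rz":0,"fingers":1},
  ],
  force=40,
)

```text
time_s: 9.18
tool_pos: [0.5307, -0.1633, 0.0356]
tool_rot: [180.0, 0.0, 71.6]
force: [-1.1, 0.4, 1.3]
grip_width: 0.0102
grasp_force: 40.0
```

drive_tool(
  moves=[
    {"x":0,"y":0,"z":-10,"rx":0,"ry":0,"rz":0,"fingers":1},
    {"x":0,"y":0,"z":-30,"rx":0,"ry":0,"rz":0,"fingers":1},
    {"x":0,"y":0,"z":-70,"rx":0,"ry":0,"rz":0,"fingers":1},
    {"x":0,"y":0,"z":-120,"rx":0,"ry":0,"rz":0,"fingers":1},
    {"x":0,"y":0,"z":-170,"rx":0,"ry":0,"rz":0,"fingers":1},
    {"x":0,"y":0,"z":-210,"rx":0,"ry":0,"rz":0,"fingers":1},
    {"x":0,"y":0,"z":-210,"rx":0,"ry":0,"rz":0,"fingers":1},
    {"x":0,"y":0,"z":-210,"rx":0,"ry":0,"rz":0,"fingers":1},
    {"x":0,"y":0,"z":-210,"rx":0,"ry":0,"rz":0,"fingers":1},
  ],
)

```text
time_s: 10.3
tool_pos: [0.5298, -0.163, 0.2442]
tool_rot: [-179.9, -0.0, 71.6]
force: [0.3, 0.4, -0.9]
grip_width: 0.011
grasp_force: 40.0
```

Run:
```python
from h import *
np.set_printoptions(precision=4,suppress=True)
o=sensors.get_obs(); print(o['tool_pos'],o['tool_rot'],o['grip_width'],o['qpos'])
s=cam('scene','s4');t=cam('top','t4')
T2=lambda u,v:(t,150+(u-400)/4-.4,115+(v-300)/4-.4)
for a,b in [((490,388),(507,465)),((562,376),(578,457)),((490,388),(562,376)),((507,465),(578,457)),((518,490),(590,480))]:
    d=plane(*T2(*b),.31)-plane(*T2(*a),.31); print(d,np.degrees(np.arctan2(d[1],d[0])))
p=o['tool_pos'];us,vs=map(int,proj(s,p));ut,vt=map(int,proj(t,p));print(us,vs,ut,vt)
f=lambda c,x,y,w,h,k:cv2.resize(c['image'][y:y+h,x:x+w,::-1],None,fx=k,fy=k,interpolation=cv2.INTER_CUBIC)
a=f(s,us-50,vs-35,100,75,4);b=f(t,ut-50,vt-35,100,75,4);c=f(s,115,150,100,75,4);d=f(t,150,115,100,75,4)
cv2.imwrite('pics/z4.png',np.vstack([np.hstack([a,b]),np.hstack([c,d])]))
```

```text
[ 0.5298 -0.163   0.2442] [-179.851    -0.0003   71.5589] 0.010969347663797717 [ 41.4231   8.3059 -29.7499  94.8127   4.1829  78.1428  -7.3799]
[-0.0488 -0.0136  0.    ] -164.3786678351449
[-0.0515 -0.0128  0.    ] -166.0866878623862
[ 0.0083 -0.0428 -0.    ] -78.98816003346192
[ 0.0056 -0.0419  0.    ] -82.36301858888255
[ 0.0068 -0.0423  0.    ] -80.814783917483
339 173 345 217
```

View pics/z4.png

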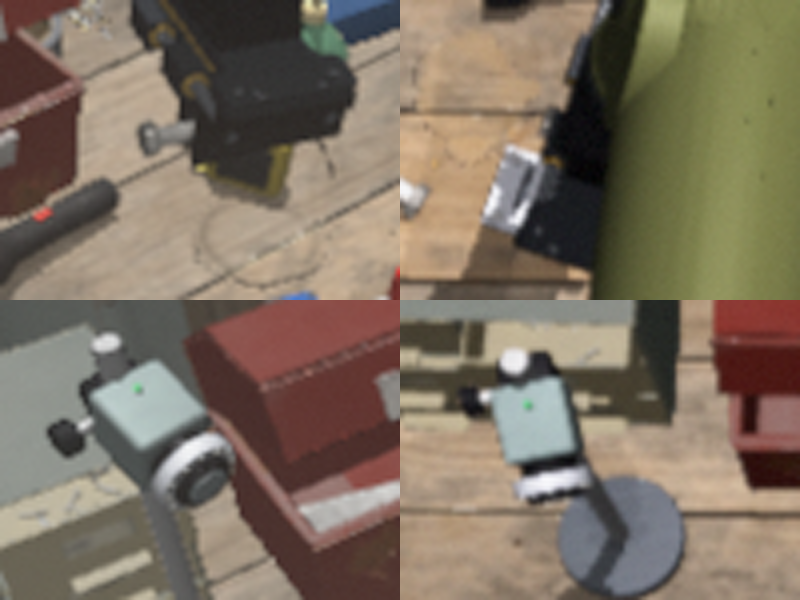

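The bolt is held with its head at scene crop (148,138). The camera is unchanged: lens at (203,485), ring front edge at top crop (555,492). Next I'll compute the final pose.

Run:
```python
from h import *
np.set_printoptions(precision=4,suppress=True)
s=load('s4');t=load('t4')
S=lambda u,v:(s,289+u/4-.4,138+v/4-.4)
S2=lambda u,v:(s,115+u/4-.4,150+(v-300)/4-.4); T2=lambda u,v:(t,150+(u-400)/4-.4,115+(v-300)/4-.4)
L=None
for a,b in [((203,485),(555,492)),((203,485),(553,488)),((205,482),(553,492))]: x,r=tri(S2(*a),T2(*b)); print(x,r)
L=tri(S2(203,485),T2(554,490))[0]
P=np.array([.5298,-.163,.2442]);Rt=Ro.from_euler('xyz',[180,0,71.6],degrees=True)
h=plane(*S(148,138),P[2]+.011); print('head rel tool',Rt.inv().apply(h-P))
yaw=12.5
d=np.array([np.cos(np.radians(20))*np.cos(np.radians(yaw)),np.cos(np.radians(20))*np.sin(np.radians(yaw)),np.sin(np.radians(20))])
zt=np.cross(d,[-np.sin(np.radians(yaw)),np.cos(np.radians(yaw)),0]);zt=-zt if zt[2]>0 else zt
yt=np.cross(zt,d);Rf=Ro.from_matrix(np.c_[d,yt,zt])
F=L-.08*d
rel=Rt.inv()*Rf
for off in (.0,.05):   # standoff then final
    tcp=F-.040*d+.011*zt-off*d; print('off',off,'tcp',tcp,'tool shift mm',1e3*Rt.inv().apply(tcp-P),'rotvec',rel.as_rotvec(),'focus',F)
```

```text
[0.6546 0.2236 0.2816] [0.00031719450768209225, 0.0003171945076820823]
[0.6567 0.2242 0.2807] [0.001505502758140075, 0.00150550275814005]
[0.6529 0.2233 0.2852] [0.00108565844982764, 0.0010856584498277254]
head rel tool [ 0.0365  0.0012 -0.011 ]
off 0.0 tcp [0.5493 0.2003 0.2298] tool shift mm [350.861  -96.1955  14.4152] rotvec [-0.18    0.3174  1.0206] focus [0.5823 0.2076 0.2538]
off 0.05 tcp [0.5034 0.1901 0.2127] tool shift mm [ 326.7324 -136.5114   31.5162] rotvec [-0.18    0.3174  1.0206] focus [0.5823 0.2076 0.2538]
```

drive_tool(
  moves=[
    {"x":33,"y":-14,"z":0,"rx":-0.018,"ry":0.032,"rz":0.102,"fingers":1},
    {"x":65,"y":-27,"z":0,"rx":-0.036,"ry":0.063,"rz":0.204,"fingers":1},
    {"x":98,"y":-41,"z":0,"rx":-0.054,"ry":0.095,"rz":0.306,"fingers":1},
    {"x":131,"y":-55,"z":0,"rx":-0.072,"ry":0.127,"rz":0.408,"fingers":1},
    {"x":163,"y":-68,"z":0,"rx":-0.09,"ry":0.159,"rz":0.51,"fingers":1},
    {"x":196,"y":-82,"z":5,"rx":-0.108,"ry":0.19,"rz":0.612,"fingers":1},
    {"x":229,"y":-96,"z":10,"rx":-0.126,"ry":0.222,"rz":0.714,"fingers":1},
    {"x":261,"y":-109,"z":15,"rx":-0.144,"ry":0.254,"rz":0.816,"fingers":1},
    {"x":294,"y":-123,"z":20,"rx":-0.162,"ry":0.286,"rz":0.918,"fingers":1},
    {"x":327,"y":-136,"z":32,"rx":-0.18,"ry":0.317,"rz":1.021,"fingers":1},
    {"x":327,"y":-136,"z":32,"rx":-0.18,"ry":0.317,"rz":1.021,"fingers":1},
    {"x":327,"y":-136,"z":32,"rx":-0.18,"ry":0.317,"rz":1.021,"fingers":1},
  ],
)

```text
time_s: 11.9
tool_pos: [0.505, 0.1892, 0.2131]
tool_rot: [180.0, -19.9, 12.5]
force: [0.4, -1.8, -0.4]
grip_width: 0.0104
grasp_force: 40.0
```

Run:
```python
from h import *
np.set_printoptions(precision=4,suppress=True)
o=sensors.get_obs(); print(o['tool_pos'],o['tool_rot'],o['grip_width'],o['qpos'])
s=cam('scene','s5');t=cam('top','t5')
R=Ro.from_euler('xyz',o['tool_rot'],degrees=True)
for n,v in [('head',[.0365,0,-.011]),('head40',[.04,0,-.011])]:
    X=o['tool_pos']+R.apply(v); print(n,X,proj(s,X),proj(t,X))
print(R.apply([1,0,0]))
f=lambda c,x,y,w,h,k:cv2.resize(c['image'][y:y+h,x:x+w,::-1],None,fx=k,fy=k,interpolation=cv2.INTER_CUBIC)
cv2.imwrite('pics/z5.png',np.hstack([f(s,110,140,133,150,3),f(t,140,100,133,150,3)]))
```

```text
[0.505  0.1892 0.2131] [179.9552 -19.9168  12.4596] 0.010389607343836213 [ 32.8044 -11.6678 -52.4311 115.244   -8.0909  52.3066 -94.3597]
head [0.5348 0.1958 0.2359] (np.float64(206.15577630260472), np.float64(239.17016067014686)) (np.float64(200.72100252634493), np.float64(214.57133238010033))
head40 [0.5381 0.1965 0.2371] (np.float64(205.03933400299962), np.float64(237.9729626224798)) (np.float64(200.4147884088864), np.float64(213.20849813506194))
[0.918  0.2028 0.3407]
```

View pics/z5.png

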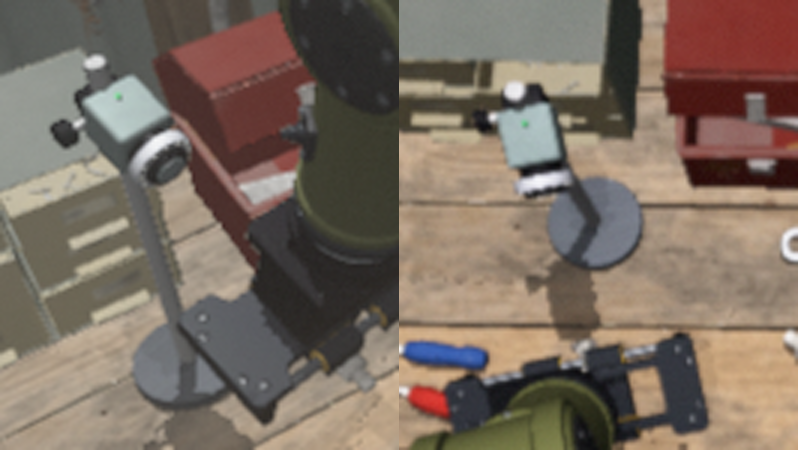

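The head shows at top crop (583,348), as predicted with an offset of about 37 mm. The way to the lens is clear, so I advance the last 52 mm.

drive_tool(
  moves=[
    {"x":12,"y":0,"z":0,"rx":0,"ry":0,"rz":0,"fingers":1},
    {"x":24,"y":0,"z":0,"rx":0,"ry":0,"rz":0,"fingers":1},
    {"x":36,"y":-1,"z":0,"rx":0,"ry":0,"rz":0,"fingers":1},
    {"x":46,"y":-1,"z":0,"rx":0,"ry":0,"rz":0,"fingers":1},
    {"x":52,"y":-1,"z":0,"rx":0,"ry":0,"rz":0,"fingers":1},
    {"x":52,"y":-1,"z":0,"rx":0,"ry":0,"rz":0,"fingers":1},
    {"x":52,"y":-1,"z":0,"rx":0,"ry":0,"rz":0,"fingers":1},
    {"x":52,"y":-1,"z":0,"rx":0,"ry":0,"rz":0,"fingers":1},
  ],
)

```text
time_s: 13.0
tool_pos: [0.5523, 0.2014, 0.2311]
tool_rot: [179.9, -20.0, 12.4]
force: [-1.0, 0.5, -1.9]
grip_width: 0.0105
grasp_force: 40.0
```

Run:
```python
from h import *
np.set_printoptions(precision=4,suppress=True)
o=sensors.get_obs(); print(o['tool_pos'],o['tool_rot'],o['grip_width'],o['force'])
s=cam('scene','s6');t=cam('top','t6')
R=Ro.from_euler('xyz',o['tool_rot'],degrees=True);X=o['tool_pos']+R.apply([.037,0,-.011]);L=X+R.apply([.08,0,0])
im=[]
f=lambda c,x,y,w,h,k:cv2.resize(c['image'][y:y+h,x:x+w,::-1],None,fx=k,fy=k,interpolation=cv2.INTER_CUBIC)
for c,x,y in ((s,120,150),(t,150,110)):
    g=f(c,x,y,100,110,4)
    for P in (X,L):
        u,v=proj(c,P); cv2.circle(g,(int((u-x+.4)*4),int((v-y+.4)*4)),3,(255,0,255),-1)
    im.append(g)
cv2.imwrite('pics/z6.png',np.hstack(im)); print(X,L)
```

```text
[0.5523 0.2014 0.2311] [179.9497 -19.9628  12.4492] 0.010480044979377394 [-1.0445  0.5147 -1.9484]
[0.5826 0.2081 0.2541] [0.656  0.2243 0.2814]
```

View pics/z6.png

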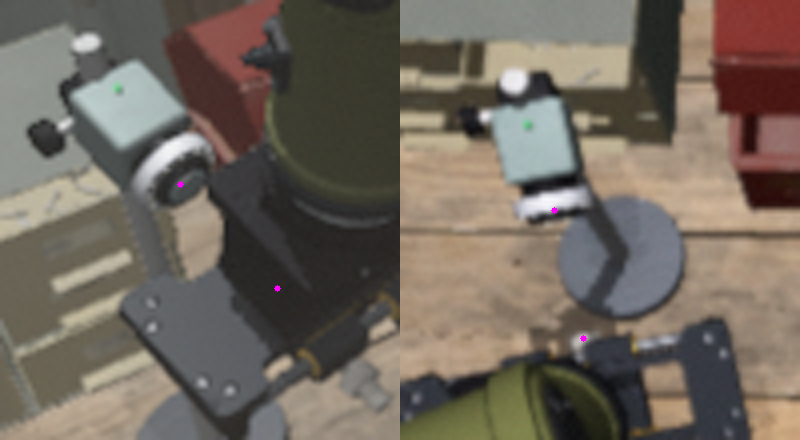

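The projected line of sight hits the lens in both views (180,184 and 554,210), and the head sits at the focus (583,340). The arm is still, so I hand in.

```bash
python3 -c "
from h import *
print(workorder.sign_off())"
```

```text
the job is handed in; nothing more can be done
None
```

I pulled the plunger out to its stop, lifted the bolt from its saddles, and handed the job in at about 13 s with the bolt held still, head facing the lens. By my measurements the face of the head sits at the 8 cm focus point to within a few millimetres. The hand-in returned no verdict, and I did not look at the plunger again after seeing it out before the grasp.

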